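# Seat a ring-holder swivel head and set its end cap

## Robot

A 6-joint arm with a two-finger parallel gripper is mounted at the origin on the work surface. World frame = base frame: x ahead of the robot, y to its left, z up, the work surface at z = 0. Lengths are in m, angles in degrees, forces in N, time in s.
With the tool pointing down it reaches from about 0.35 to 0.875 m from the base axis. Payload 4.2 kg.
Tool frame: the origin (TCP) lies at the very end of the fingers, on their centre line; the grasp point (between the pads) lies 19 mm behind it; z points along the fingers, x is the direction in which the jaws open and shut, and the axes are right-handed (so a half turn about z gives the same grasp; the last joint's range is limited). The gripper opens to 87 mm and grips with 3 to 60 N. Pads are 19 mm wide; open, the fingers measure 117 mm over their backs; the gripper's body (75 mm by 190 mm) begins 51 mm behind the grasp point.
Start: joints at [88.327, 22.042, 0.453, 0, -68.411, -14.817], TCP at [0.177, 0.599, 0.223] pointing down, gripper open.
Joint ranges: [-179.83, 179.83], [-69.29, 118.12], [-61.27, 80.66], [-181.25, 117.63], [-171.15, -9.14], [-177.46, 177.46]. Speed limits (degrees/s): [159.86, 159.86, 180, 180, 180, 180].

## Interface

Orientations are given as a 3x3 rotation matrix whose columns are the frame's x, y, z axes.
In Python, from station import r gives the robot as it stands.
- The arm moves only by the tool move_arm, never from a script. Its argument "series" is a list that holds one entry, the list of rows, each a list of 7 numbers: the shift along the tool's x, y, z in cm, then the turn, a rotation vector about the tool's x, y, z in degrees, then the opening, from -1 (shut) to 1 (fully open). In form: [[[dx, dy, dz, wx, wy, wz, fingers], ...]]. A call has 1 to 12 rows; each row shifts and turns the commanded pose from where the row before left it, along the tool's axes as they then stand; what a row does not reach is not made up. A row lasts 1/8 s, in which the tool goes at most 62.5 mm and 10.7 degrees, less where a joint would pass 70% of its speed; a pose out of reach is approached as far as the arm can. A call is refused whole if a number of a shift passes 6.25 or a number of a turn 10.7, either way. A call with a gripper value outside its range is refused whole. The fingers move at their own pace and stop on an object; the grip force is fixed at half the most. Time passes only in rows, so rows that do not move let the fingers close. It gives the time, the measured TCP pose, the force and the opening at its end, in the units of the state.
- r.sense(): the state, without advancing time (a new reading comes with each control period).
- r.capture(name): name is "scene" or "top"; returns a dict with "color" (384x512x3 uint8, blue, green, red), "fx", "fy", "cx", "cy" (pixels), "D" ([k1, k2, p1, p2, k3] as OpenCV has them; the pictures are not rectified), "rvec" (rotation vector, rad) and "tvec" (3), from world to camera coordinates, as OpenCV has them. Camera axes: x right, y down, z forward; pixel columns grow to the right and rows downward; lengths in m; the calibration is good to about 2 mm. A picture is of the moment at which its call begins. There is no depth.
- r.finish_job(): hands the job in, once; it reports no verdict.
The state is a dict: "time_s": time; "joints": joint angles; "joint_velocities": joint speeds; "effort": joint torques, N m; "tcp_pos": TCP position; "ee_rot": TCP orientation; "wrist_force": force on the tool from outside, world axes, zero at the start; "moment": the same for the moment, N m; "gripper_width": opening from 0.0 (shut) to 1.0 (fully open).
Only numpy, scipy, OpenCV 4.12 (cv2) and the standard library are available. Lean on these libraries where they do the work, as an engineer would, in place of code of your own. Each camera call takes 0.05 s, during which the arm holds its last target.

## Task

Slide the loose swivel head along its bench mount until it is hard against the end stop, and keep it pressed there steadily for a second while the sprung catch pin snaps in. Then screw its knurled end cap down (clockwise from above) until it bottoms out, back it off a quarter turn for running clearance, and finish still gripping the cap at that setting, so that the lock screw in its side can be tightened. Leave the bowl, the jar of files and the steel block where they are.

Things in the scene. Friction and masses are not known exactly. Their poses are not given: they have to be found in the camera images.
- mount: Steel mount screwed to the bench: plate 160 x 104 x 10 mm with two rails and lips that form a channel 62 mm wide, open at the -x end; lip tops 29.5 mm above the bench. Origin: at bench height, on the axis the swivel head has when fully home. Its +x is the way the head slides in; the plate reaches from x = -100 to +60 mm.
- stop: Fixed steel end stop across the far end of the channel, 70 mm wide, its top 32 mm above the bench; the face that meets the head's foot lies at x = +45 mm in the mount's frame. Same origin and axes as the mount.
- catch (a joint): Sprung catch pin in the mount's left (+y) rail. 0 m = sprung fully in; the passing foot pushes it back by about 0.004 (spring 2.4 N, rising to 4.8 N), and it returns to 0 when it drops into the notch in the foot's side, with the head fully home. Getting the foot past the pin takes a push of roughly 5 to 15 N; the slide itself runs easily.
- catch_knob (a point): Centre of the catch pin's black knob, 18 mm in diameter, 84 mm to the left of the channel's centre line.
- head: Loose swivel head, about 0.6 kg: foot 90 x 60 x 12 mm in the channel under the lips, thumb lug on its near end, round upright housing, spindle 14 mm thick through the end cap, its top 114 mm above the bench. Origin: underside of the foot, 10 mm above the bench, on the upright axis. Axes as the mount's. It starts 26 to 46 mm short of home; home, its origin is straight above the mount's.
- lug (a point): Middle of the near (-x) face of the head's thumb lug: 45 mm behind the head's axis, 40 mm above the bench. The lug is 40 mm wide, 8 mm thick, and rises from the foot's top (22 mm above the bench) to 55 mm above the bench. Push it towards the mount's +x.
- cap_turn (a joint): Turning of the knurled brass end cap on its right-hand thread, 2 mm a turn. Grows clockwise seen from above (tightening), in rad; hard bottom at 6.283; starts between 3.0 and 4.2. About 0.1 N m of drag; it stays where it is left.
- bowl: Green glass bowl, 116 mm across, 55 mm high, not to be disturbed. Origin: middle of its underside.
- jar: Clear jar 72 mm across, 85 mm high, with file handles standing out to about 140 mm, not to be disturbed. Origin: middle of its underside.
- bench_block: Steel bench block 75 x 75 x 22 mm, not to be disturbed. Origin: middle of its underside.
- cap: Knurled brass end cap on top of the head: 42 mm in diameter, 22 mm high, upright axis. Origin: middle of its underside, 68 mm above the bench when bottomed. A dark witness line on its top and a lock screw in its side lie on its own -x. Below it the neck is 33 mm thick and free for 40 mm; the spindle stands 24 mm above its top.
There are look-alikes about, which are no part of the job. Leave any pink look-alike of the head alone. Leave any pink look-alike of the mount alone.

How it is judged:
By the outcome, as a careful person would: the job done as asked, in the order asked, and still so for the second after the job is handed in, while the arm keeps its last pose, push and grip.
It also fails if it takes over 72 s, if anything falls off the work surface, if the arm or the gripper's body presses on something with over 40 N, if the wrist force passes 120 N, or if a joint passes its speed limit or range.

## Working session

There is one attempt and no reset: what is moved stays moved. The work goes in short steps, Python scripts to look and compute and a tool call to move; the robot and the scene stay as the last step left them, time stands still between calls to the robot, and variables do not carry over. Pictures are saved under pics/ and viewed, and the job is handed in when it is done.

Besides the shell and the picture viewer there is one more tool, called after "Call:" in YAML: its name, and indented under it one key for each argument. move_arm: Moves the arm, as the interface text tells. Its arguments: {"type":"object","properties":{"series":{"type":"array","items":{"type":"array","items":{"type":"array","items":{"type":"number"}}}}},"required":["series"]}

```bash
mkdir -p pics; ls
python3 - <<'E'
from station import r
import cv2,numpy as np
print(r.sense())
for n in("scene","top"):
    c=r.capture(n); cv2.imwrite(f"pics/{n}0.png",c["color"]); np.save(f"{n}0.npy",c,allow_pickle=True)
    print({k:v for k,v in c.items() if k!="color"})
E
```

```text
pics
{'time_s': 0.0, 'joints': array([ 8.83270193e+01,  2.20912834e+01,  3.81648725e-01, -2.85857120e-02,
       -6.84113339e+01, -1.48159710e+01]), 'joint_velocities': array([-0.03611023, -0.0190916 ,  0.01258073,  0.06895215, -0.04437916,
       -0.00162666]), 'effort': array([-1.37722282e-04, -3.90666890e+01,  1.87405497e+01,  4.22007009e+00,
        1.10024022e-02, -1.88079389e-04]), 'tcp_pos': array([0.17721338, 0.59873633, 0.22146791]), 'ee_rot': array([[-2.84006370e-01, -9.58822249e-01, -5.25355624e-04],
       [-9.58819961e-01,  2.84006841e-01, -2.09681132e-03],
       [ 2.15967394e-03, -9.17863126e-05, -9.99997664e-01]]), 'wrist_force': array([-0.65893122, -0.10229307,  0.42999784]), 'moment': array([-0.02048178, -0.01442489, -0.01378652]), 'gripper_width': 1.00165038799061}
{'fx': 459.1534587844435, 'fy': 459.1534587844435, 'cx': 257.66456301126857, 'cy': 191.3595370344887, 'D': array([-0.08942461,  0.        ,  0.        ,  0.        ,  0.        ]), 'rvec': array([ 1.43782121,  2.36983936, -0.69746291]), 'tvec': array([ 0.22173852, -0.34529847,  1.26351086])}
{'fx': 389.61483020588685, 'fy': 389.61483020588685, 'cx': 255.9696614009467, 'cy': 190.95821254133276, 'D': array([0.03322807, 0.        , 0.        , 0.        , 0.        ]), 'rvec': array([ 2.13732275, -2.18361318,  0.19512145]), 'tvec': array([0.02317935, 0.51261668, 0.88182479])}
```

View pics/scene0.png

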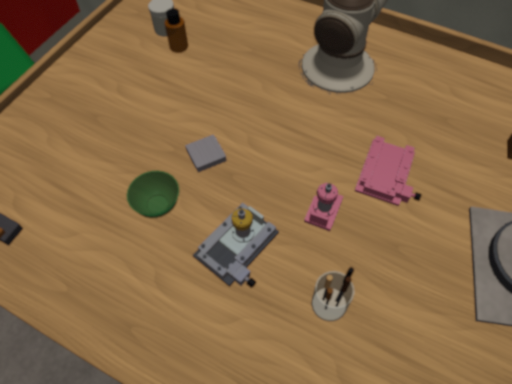

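View pics/top0.png

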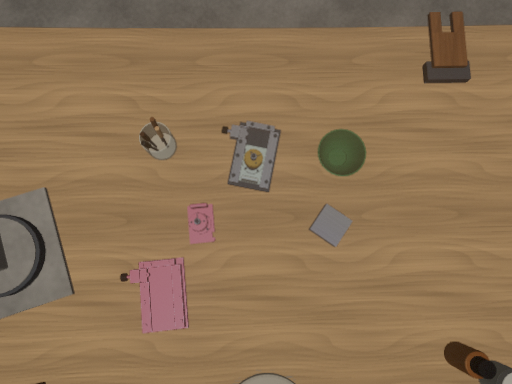

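```bash
cat > h.py <<'E'
import numpy as np,cv2
def K(c): return np.array([[c["fx"],0,c["cx"]],[0,c["fy"],c["cy"]],[0,0,1.]])
def proj(c,P): return cv2.projectPoints(np.array(P,float).reshape(-1,1,3),c["rvec"],c["tvec"],K(c),c["D"])[0].reshape(-1,2)
def ray(c,uv):
    n=cv2.undistortPointsIter(np.array(uv,float).reshape(-1,1,2),K(c),c["D"],None,None,(3,50,1e-10)).reshape(-1,2)
    R=cv2.Rodrigues(c["rvec"])[0]; o=-R.T@c["tvec"]
    return o,np.c_[n,np.ones(len(n))]@R
def onz(c,uv,z):
    o,d=ray(c,uv); return o+d*((z-o[2])/d[:,2])[:,None]
def tri(ca,ua,cb,ub):
    oa,da=ray(ca,ua);ob,db=ray(cb,ub);out=[]
    for a,b in zip(da,db):
        a=a/np.linalg.norm(a);b=b/np.linalg.norm(b)
        s=np.linalg.lstsq(np.c_[a,-b],ob-oa,rcond=None)[0]
        p,q=oa+s[0]*a,ob+s[1]*b; out.append(np.r_[(p+q)/2,np.linalg.norm(p-q)])
    return np.array(out)
def load(n): return np.load(n+".npy",allow_pickle=True).item()
E
python3 - <<'E'
from h import *
s=load("scene0");t=load("top0")
for c in(s,t): print(ray(c,[[256,192]])[0], proj(c,[[.177,.6,.22],[0,0,0]]))
print(onz(t,[[255,155],[160,140],[342,152],[330,225]],0))
a=cv2.resize(t["color"][105:210,130:380],None,fx=3.2,fy=3.2,interpolation=cv2.INTER_CUBIC);cv2.imwrite("pics/t0z.png",a)
a=cv2.resize(s["color"][195:295,180:300],None,fx=6,fy=6,interpolation=cv2.INTER_CUBIC);cv2.imwrite("pics/s0z.png",a)
a=cv2.resize(t["color"][110:200,215:295],None,fx=6.5,fy=6.5,interpolation=cv2.INTER_CUBIC);cv2.imwrite("pics/t0y.png",a)
E
```

```text
[0.95846543 0.26073921 0.88216654] [[601.90650141 140.69437438]
 [337.48314098  67.06343892]]
[0.37906348 0.04444464 0.94618373] [[-88.65665996 381.23029083]
 [266.32617856 419.99493487]]
[[ 0.60901302  0.01112875  0.        ]
 [ 0.6506582   0.24573866  0.        ]
 [ 0.61307535 -0.2071798   0.        ]
 [ 0.43125415 -0.16755226  0.        ]]
```

View pics/s0z.png

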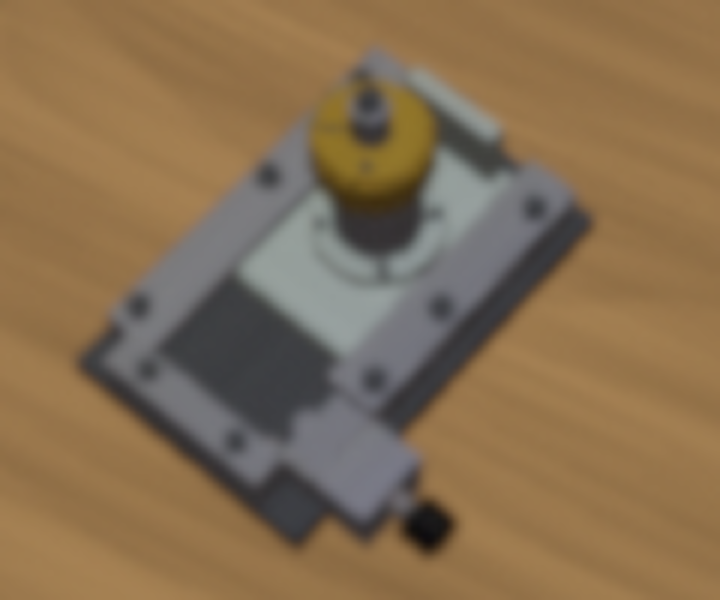

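View pics/t0y.png

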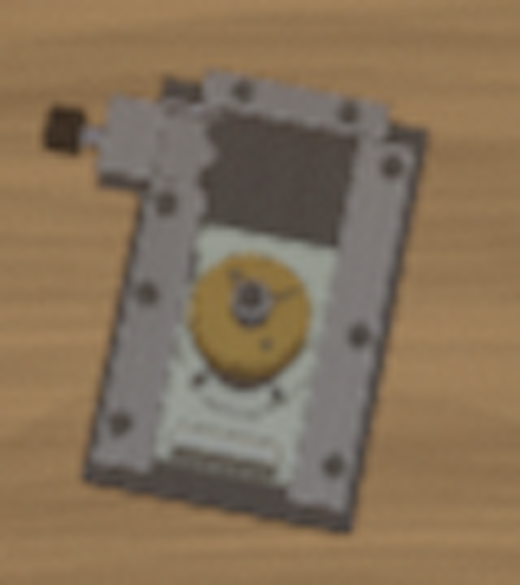

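```bash
cat >> h.py <<'E'
def T(p): return [[215+(x+.5)/6.5-.5,110+(y+.5)/6.5-.5] for x,y in p]
def S(p): return [[180+(x+.5)/6-.5,195+(y+.5)/6-.5] for x,y in p]
E
python3 - <<'E'
from h import *
s=load("scene0");t=load("top0")
np.set_printoptions(precision=4,suppress=True)
# plate corners NL NR FR FL
pt=onz(t,T([(84,483),(350,530),(427,130),(165,78)]),.010); print(pt)
for i in range(4): d=pt[(i+1)%4]-pt[i]; print(np.linalg.norm(d),np.degrees(np.arctan2(d[1],d[0])))
# near-R?? scene: visible corners FL(300,547) FR(80,362) 
print("scene",onz(s,S([(300,540),(82,362)]),.010))
# knob centre, spindle top, screws
print("knob,spindle",tri(t,T([(65,129),(249,292)]),s,S([(429,525),(371,93)])))
# lip screws L near..far  / R near..far : top vs scene
tp=T([(120,424),(147,293),(166,203),(334,465),(360,335),(392,166)])
sp=S([(535,206),(442,307),(373,379),(368,72),(268,174),(138,305)])
print("screws",tri(t,tp,s,sp))
# lug top corners top view
print("lug top",onz(t,T([(172,452),(274,468)]),.055), "scene",onz(s,S([(415,68),(500,130)]),.055))
E
```

```text
[[ 0.5357  0.08    0.01  ]
 [ 0.5161 -0.0191  0.01  ]
 [ 0.6704 -0.053   0.01  ]
 [ 0.6924  0.0469  0.01  ]]
0.10103543309393229 -101.21944330558614
0.158025083444673 -12.399668521619441
0.1023338875161082 77.6020463328737
0.16010852420363392 168.0726668372652
scene [[ 0.6919  0.0488  0.01  ]
 [ 0.6703 -0.0502  0.01  ]]
knob,spindle [[0.6701 0.0856 0.0177 0.0011]
 [0.5819 0.0201 0.1161 0.0005]]
screws [[ 0.5538  0.066   0.0312  0.0005]
 [ 0.6029  0.0553  0.0309  0.0007]
 [ 0.6372  0.0475  0.0309  0.0002]
 [ 0.5358 -0.011   0.0364  0.0024]
 [ 0.5856 -0.0231  0.0312  0.0008]
 [ 0.6501 -0.0371  0.0308  0.0003]]
lug top [[0.5388 0.0468 0.055 ]
 [0.5324 0.0105 0.055 ]] scene [[0.5358 0.0099 0.055 ]
 [0.5442 0.0476 0.055 ]]
```

Call:
move_arm:
  series:
    - [[0,0,0,0,0,-4.2,-1],[4.37,-3.98,0,0,0,0,-1],[4.37,-3.98,0,0,0,0,-1],[4.37,-3.98,0,0,0,0,-1],[4.37,-3.98,0,0,0,0,-1],[4.37,-3.98,0,0,0,0,-1],[4.37,-3.98,0,0,0,0,-1],[4.37,-3.98,0,0,0,0,-1],[4.37,-3.98,0,0,0,0,-1],[4.37,-3.98,0,0,0,0,-1],[4.37,-3.98,0,0,0,0,-1],[4.37,-3.98,0,0,0,0,-1]]

```text
time_s: 1.6
tcp_pos: [0.5033, 0.0346, 0.2224]
ee_rot: [[-0.213, -0.977, -0.0], [-0.977, 0.213, 0.0], [-0.0, 0.0, -1.0]]
wrist_force: [-0.3, 0.7, -0.1]
gripper_width: 0.008
```

Call:
move_arm:
  series:
    - [[0,0,4,0,0,0,-1],[0,0,4,0,0,0,-1],[0,0,4,0,0,0,-1],[0,0,2,0,0,0,-1],[0,0,0,0,0,0,-1]]

```text
time_s: 2.22
tcp_pos: [0.5014, 0.0358, 0.0808]
ee_rot: [[-0.213, -0.977, -0.005], [-0.977, 0.213, -0.002], [0.003, 0.004, -1.0]]
wrist_force: [0.6, 0.6, 0.5]
gripper_width: 0.002
```

Run:
```python
from station import r
from h import *
for n in("scene","top"):
    c=r.capture(n); np.save(f"{n}1.npy",c,allow_pickle=True)
    a=c["color"][110:300,120:320] if n=="scene" else c["color"][105:255,180:330]
    cv2.imwrite(f"pics/{n}1.png",cv2.resize(a,None,fx=3,fy=3,interpolation=cv2.INTER_CUBIC))
print(r.sense()["tcp_pos"],r.sense()["joints"])
```

```text
[0.50331544 0.03654498 0.08306356] [ 2.26262464e+01  1.92657505e+01 -2.69252494e+01  2.76649089e-02
 -4.37718950e+01  5.50874834e+01]
```

View pics/scene1.png

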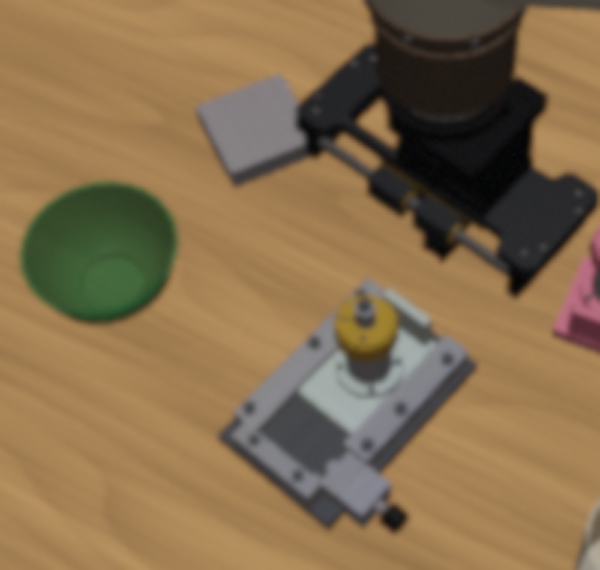

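View pics/top1.png

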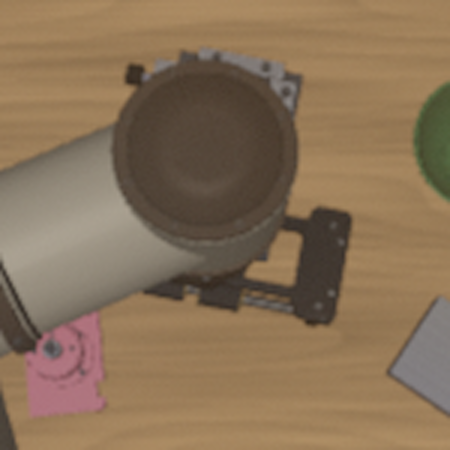

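Call:
move_arm:
  series:
    - [[0,0,2.5,0,0,0,-1],[0,0,2.0,0,0,0,-1],[0,-1,0,0,0,0,-1],[0,-0.8,0,0,0,0,-1],[0,0,0,0,0,0,-1],[0,0,0,0,0,0,-1]]

```text
time_s: 3.08
tcp_pos: [0.5207, 0.0326, 0.0382]
ee_rot: [[-0.213, -0.977, 0.001], [-0.977, 0.213, 0.0], [-0.001, -0.001, -1.0]]
wrist_force: [-0.1, 0.8, -0.4]
gripper_width: 0.006
```

Run:
```python
from station import r
from h import *
s=r.sense();print(s["tcp_pos"],s["wrist_force"],s["joints"])
```

```text
[0.52069985 0.03259844 0.03816255] [-0.07287147  0.83331901 -0.39161495] [ 2.14151432e+01  2.44548779e+01 -2.70621748e+01 -8.54786924e-03
 -3.84198012e+01  5.62809728e+01]
```

Call:
move_arm:
  series:
    - [[0,-0.3,0,0,0,0,-1],[0,-0.3,0,0,0,0,-1],[0,-0.3,0,0,0,0,-1],[0,-0.3,0,0,0,0,-1],[0,-0.3,0,0,0,0,-1],[0,-0.3,0,0,0,0,-1]]

```text
time_s: 3.82
tcp_pos: [0.5377, 0.0285, 0.0373]
ee_rot: [[-0.213, -0.977, -0.001], [-0.977, 0.213, -0.0], [0.001, 0.001, -1.0]]
wrist_force: [-3.9, 0.8, 2.1]
gripper_width: 0.002
```

Call:
move_arm:
  series:
    - [[0,-0.3,0,0,0,0,-1],[0,-0.3,0,0,0,0,-1],[0,-0.3,0,0,0,0,-1],[0,-0.3,0,0,0,0,-1],[0,-0.3,0,0,0,0,-1],[0,0,0,0,0,0,-1]]

```text
time_s: 4.58
tcp_pos: [0.5514, 0.0253, 0.0374]
ee_rot: [[-0.213, -0.977, -0.003], [-0.977, 0.213, -0.001], [0.001, 0.003, -1.0]]
wrist_force: [-5.4, 0.5, 2.7]
gripper_width: 0.005
```

Run:
```python
from station import r
from h import *
c=r.capture("scene"); np.save("scene2.npy",c,allow_pickle=True)
a=c["color"][180:300,170:300]
cv2.imwrite("pics/scene2.png",cv2.resize(a,None,fx=5,fy=5,interpolation=cv2.INTER_CUBIC))
```

```text
(no output)
```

View pics/scene2.png

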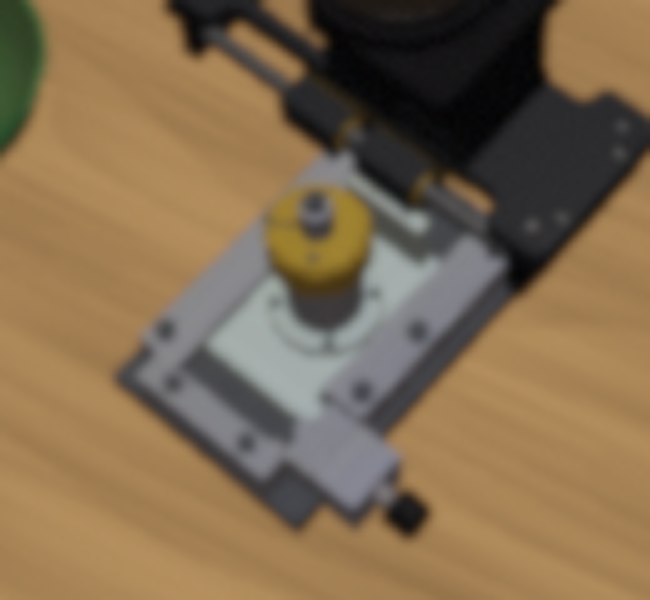

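Call:
move_arm:
  series:
    - [[0,-0.3,0,0,0,0,-1],[0,-0.3,0,0,0,0,-1],[0,-0.3,0,0,0,0,-1],[0,-0.3,0,0,0,0,-1]]

```text
time_s: 5.12
tcp_pos: [0.562, 0.0226, 0.0373]
ee_rot: [[-0.213, -0.977, -0.005], [-0.977, 0.213, -0.001], [0.002, 0.005, -1.0]]
wrist_force: [-8.1, 1.0, 4.8]
gripper_width: 0.002
```

Call:
move_arm:
  series:
    - [[0,-0.2,0,0,0,0,-1],[0,-0.2,0,0,0,0,-1]]

```text
time_s: 5.38
tcp_pos: [0.5684, 0.0221, 0.0374]
ee_rot: [[-0.213, -0.977, 0.0], [-0.977, 0.213, 0.0], [-0.0, -0.0, -1.0]]
wrist_force: [-2.2, 0.9, -1.4]
gripper_width: 0.007
```

Call:
move_arm:
  series:
    - [[0,-0.2,0,0,0,0,-1]]

```text
time_s: 5.5
tcp_pos: [0.5688, 0.0215, 0.0373]
ee_rot: [[-0.213, -0.977, -0.004], [-0.977, 0.213, -0.0], [0.001, 0.003, -1.0]]
wrist_force: [-9.4, 2.5, 5.6]
gripper_width: 0.007
```

Call:
move_arm:
  series:
    - [[0,-0.2,0,0,0,0,-1],[0,0,0,0,0,0,-1]]

```text
time_s: 5.75
tcp_pos: [0.5688, 0.0211, 0.0373]
ee_rot: [[-0.214, -0.977, -0.008], [-0.977, 0.214, -0.001], [0.002, 0.007, -1.0]]
wrist_force: [-11.3, 3.1, 7.1]
gripper_width: 0.004
```

Run:
```python
from station import r
from h import *
c=r.capture("scene"); np.save("scene3.npy",c,allow_pickle=True)
a=c["color"][180:300,170:300]
cv2.imwrite("pics/scene3.png",cv2.resize(a,None,fx=5,fy=5,interpolation=cv2.INTER_CUBIC))
s=r.sense();print(s["tcp_pos"],s["wrist_force"])
```

```text
[0.5687932  0.02113136 0.03733861] [-10.95265253   2.93820943   7.98388993]
```

View pics/scene3.png

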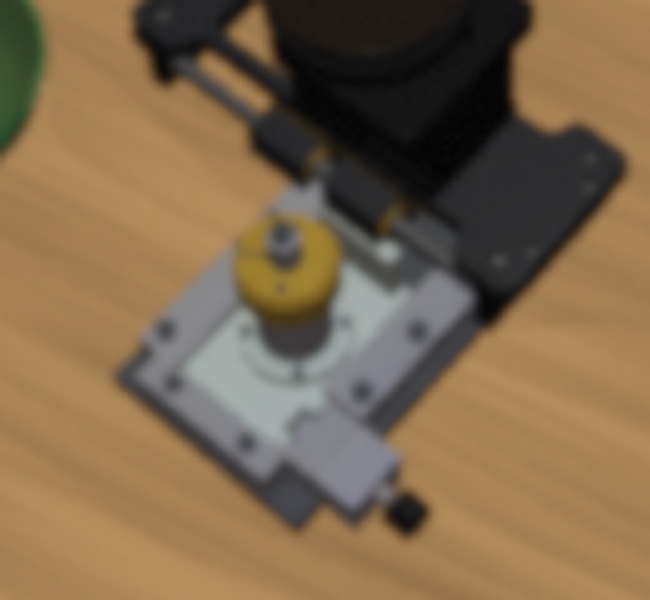

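Call:
move_arm:
  series:
    - [[0,-0.2,0,0,0,0,-1],[0,-0.2,0,0,0,0,-1],[0,0,0,0,0,0,-1],[0,0,0,0,0,0,-1],[0,0,0,0,0,0,-1],[0,0,0,0,0,0,-1],[0,0,0,0,0,0,-1],[0,0,0,0,0,0,-1],[0,0,0,0,0,0,-1],[0,0,0,0,0,0,-1],[0,0,0,0,0,0,-1],[0,0,0,0,0,0,-1]]

```text
time_s: 7.3
tcp_pos: [0.5688, 0.021, 0.0374]
ee_rot: [[-0.214, -0.977, -0.015], [-0.977, 0.214, -0.001], [0.004, 0.014, -1.0]]
wrist_force: [-20.1, 10.0, 15.2]
gripper_width: 0.002
```

Run:
```python
from station import r
from h import *
c=r.capture("scene"); np.save("scene4.npy",c,allow_pickle=True)
# dark knob centroid compare
for n in("scene0","scene2","scene3","scene4"):
    g=load(n)["color"][268:296,240:265].astype(int); w=np.clip(60-g.max(2),0,None)
    yy,xx=np.mgrid[268:296,240:265]; print(n,(w*xx).sum()/w.sum(),(w*yy).sum()/w.sum(),w.sum())
```

```text
scene0 250.69209039548022 282.3549905838041 1062
scene2 250.73957158962796 282.46561443066514 887
scene3 250.65862068965518 282.4126436781609 870
scene4 250.6586483390607 282.4009163802978 873
```

Call:
move_arm:
  series:
    - [[0,0,0,0,0,0,-1],[0,0,0,0,0,0,-1],[0,0,0,0,0,0,-1],[0,0,0,0,0,0,-1],[0,0,0,0,0,0,-1],[0,0,0,0,0,0,-1],[0,0,0,0,0,0,-1],[0,0,0,0,0,0,-1]]

```text
time_s: 8.35
tcp_pos: [0.5689, 0.021, 0.0374]
ee_rot: [[-0.214, -0.977, -0.015], [-0.977, 0.214, -0.001], [0.004, 0.014, -1.0]]
wrist_force: [-20.5, 9.9, 14.5]
gripper_width: 0.003
```

Call:
move_arm:
  series:
    - [[0,1.2,0,0,0,0,-1],[0,2,0,0,0,0,-1],[0,2,0,0,0,0,-1],[0,0,-5,0,0,0,1],[0,0,-5,0,0,0,1],[0,0,-5,0,0,0,1],[-5,1,-2,0,0,0,1],[-6,1,0,0,0,0,1],[-6,1,0,0,0,0,1],[-6,1,0,0,0,0,1],[-5,0,0,0,0,0,1],[0,0,0,0,0,0,1]]

```text
time_s: 9.85
tcp_pos: [0.5474, 0.3176, 0.2073]
ee_rot: [[-0.209, -0.978, 0.004], [-0.978, 0.209, 0.002], [-0.003, -0.003, -1.0]]
wrist_force: [0.3, -0.5, 0.7]
gripper_width: 0.944
```

Run:
```python
from station import r
from h import *
for n in("scene","top"):
    c=r.capture(n); np.save(f"{n}5.npy",c,allow_pickle=True)
    a=c["color"][195:295,180:300] if n=="scene" else c["color"][110:200,215:295]
    cv2.imwrite(f"pics/{n}5.png",cv2.resize(a,None,fx=6 if n=="scene" else 6.5,fy=6 if n=="scene" else 6.5,interpolation=cv2.INTER_CUBIC))
    a=c["color"][215:245,220:260] if n=="scene" else c["color"][130:170,235:275]
    cv2.imwrite(f"pics/{n}5c.png",cv2.resize(a,None,fx=14,fy=14,interpolation=cv2.INTER_CUBIC))
s=r.sense();print(s["joints"],s["tcp_pos"])
```

```text
[ 4.45972824e+01  2.30987009e+01 -1.23710512e-01  4.11925333e-02
 -6.66809240e+01  3.31358790e+01] [0.54656024 0.31422688 0.20753994]
```

View pics/scene5.png

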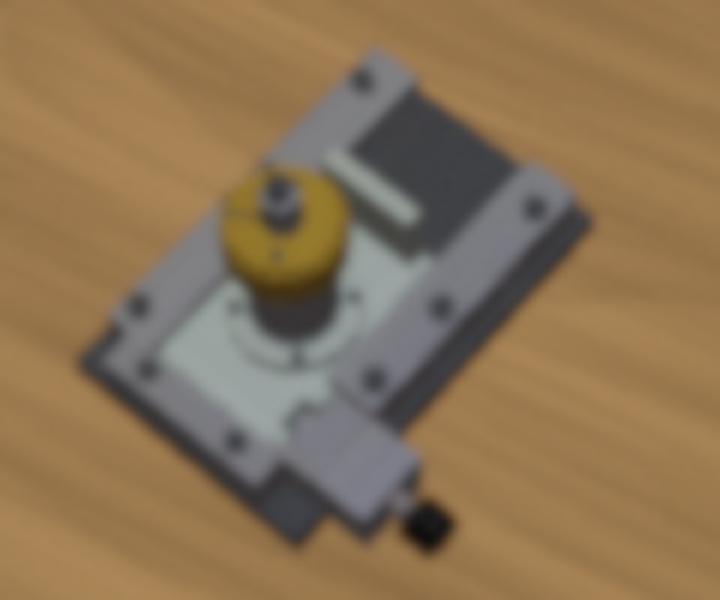

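View pics/top5.png

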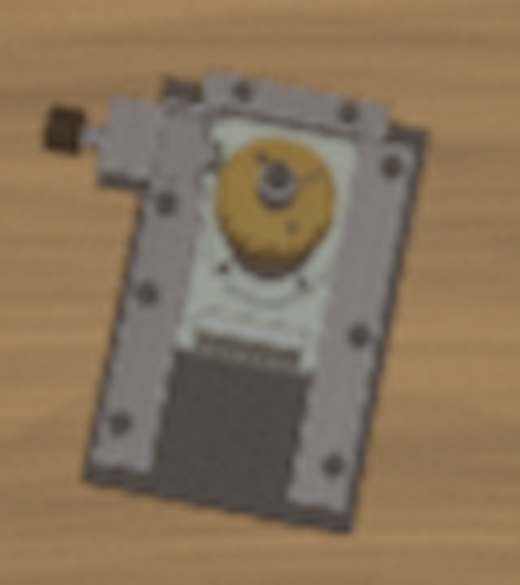

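View pics/top5c.png

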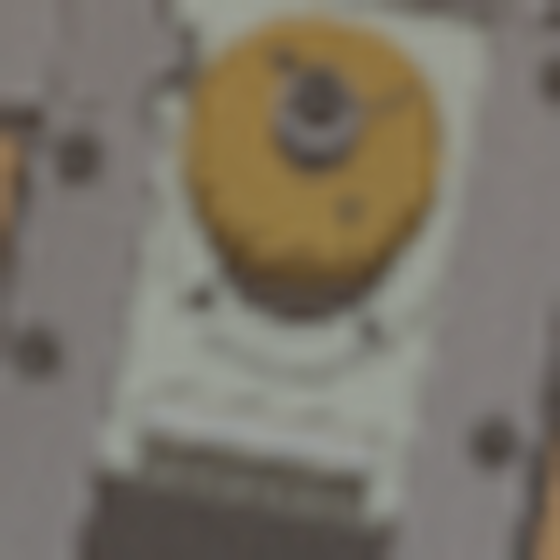

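View pics/scene5c.png

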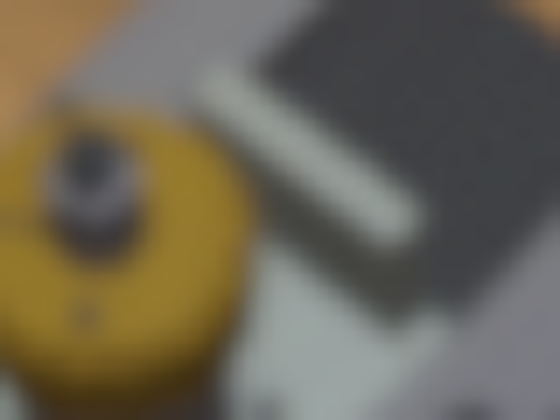

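Run:
```python
from h import *
np.set_printoptions(precision=4,suppress=True)
s=load("scene5");t=load("top5")
C=lambda x0,y0,p:[[x0+(x+.5)/14-.5,y0+(y+.5)/14-.5] for x,y in p]
sp=tri(t,C(235,130,[(318,97)]),s,C(220,215,[(93,155)]));print("spindle top",sp)
a=onz(t,C(235,130,[(366,112),(415,93),(285,55),(347,208)]),.091)
b=onz(s,C(220,215,[(45,220),(0,221),(85,312)]),.091)
for n,l in(("top",a),("scene",b)):
    for p in l: d=p-sp[0,:3]; print(n,p,np.hypot(d[0],d[1]),np.degrees(np.arctan2(d[1],d[0])))
    d=l[1]-l[0];print("line dir",np.degrees(np.arctan2(d[1],d[0])))
d=a[3]-a[2];print(np.linalg.norm(d),(a[3]+a[2])/2,np.degrees(np.arctan2(d[1],d[0])))
# yellow top centroid
for c,nm,zz in((t,"t",.091),(s,"s",.091)):
    hsv=cv2.cvtColor(c["color"],cv2.COLOR_BGR2HSV); 
    u=proj(c,sp[:,:3]*[1,1,0]+[0,0,.085])[0].astype(int); print(nm,u,hsv[u[1]+3,u[0]+3])
    m=cv2.inRange(hsv,(15,140,60),(35,255,255)); m2=np.zeros_like(m); m2[u[1]-20:u[1]+20,u[0]-20:u[0]+20]=m[u[1]-20:u[1]+20,u[0]-20:u[0]+20]
    ct=max(cv2.findContours(m2,cv2.RETR_EXTERNAL,2)[0],key=cv2.contourArea); print(cv2.contourArea(ct),cv2.boundingRect(ct),onz(c,[[cv2.boundingRect(ct)[0],u[1]],[cv2.boundingRect(ct)[0]+cv2.boundingRect(ct)[2],u[1]]],.08))
# catch knob
print(tri(t,T([(65,129)]),s,S([(429,525)])))
```

```text
spindle top [[0.6234 0.0095 0.1125 0.0007]]
top [0.6272 0.0005 0.091 ] 0.009749462313078792 -66.8034957228908
top [ 0.6303 -0.0075  0.091 ] 0.01832979657999451 -67.907317348393
top [0.6369 0.0134 0.091 ] 0.014100839954923266 16.175471945402258
top [0.6113 0.004  0.091 ] 0.013266498112144906 -155.57461460506602
line dir -69.16099998103958
scene [0.6258 0.002  0.091 ] 0.007906164324621377 -71.75354761364834
scene [ 0.6289 -0.0035  0.091 ] 0.014095161243145932 -67.05158883136146
scene [0.6357 0.014  0.091 ] 0.013095087013096019 20.10263156943736
line dir -61.09898173093868
0.027296510204898303 [0.6241 0.0087 0.091 ] -159.82554547217913
t [256 139] [ 19 130 131]
16.5 (249, 134, 6, 10) [[0.6273 0.0268 0.08  ]
 [0.6271 0.0131 0.08  ]]
s [226 232] [ 22 174 145]
231.0 (217, 224, 21, 21) [[ 0.6298 -0.0097  0.08  ]
 [ 0.6107  0.0269  0.08  ]]
[[0.6701 0.0856 0.0177 0.0011]]
```

Call:
move_arm:
  series:
    - [[0,0,0,0,0,9.5,1],[0,0,0,0,0,9.5,1],[0,0,0,0,0,9.5,1],[0,0,0,0,0,9.5,1],[0,0,0,0,0,9.5,1],[0,0,0,0,0,9.5,1],[0,0,0,0,0,0,1],[0,0,0,0,0,0,1]]

```text
time_s: 10.95
tcp_pos: [0.5462, 0.3129, 0.208]
ee_rot: [[-0.935, -0.355, 0.001], [-0.355, 0.935, 0.001], [-0.001, 0.0, -1.0]]
wrist_force: [-0.8, -1.4, 0.1]
gripper_width: 0.995
```

Run:
```python
from station import r
from h import *
s=r.sense();R=s["ee_rot"];print(s["joints"],s["tcp_pos"],np.degrees(np.arctan2(R[1,0],R[0,0])),R[2])
print(R.T@(np.array([.6238,.0092,.13])-s["tcp_pos"])*100)
```

```text
[ 4.45198701e+01  2.30023247e+01 -1.91241559e-01  1.20686635e-02
 -6.67421225e+01 -2.37369354e+01] [0.54617404 0.31289189 0.20803221] -159.21231467139134 [-1.10541725e-03  2.74587550e-04 -9.99999351e-01]
[  3.52956528 -31.14934783   7.7907713 ]
```

Call:
move_arm:
  series:
    - [[0.59,-5.2,0,0,0,0,1],[0.59,-5.2,0,0,0,0,1],[0.59,-5.2,0,0,0,0,1],[0.59,-5.2,0,0,0,0,1],[0.59,-5.2,0,0,0,0,1],[0.59,-5.15,0,0,0,0,1],[0,0,2,0,0,0,1],[0,0,2,0,0,0,1],[0,0,2,0,0,0,1],[0,0,0,0,0,0,1],[0,0,0,0,0,0,1]]

```text
time_s: 12.32
tcp_pos: [0.6235, 0.0097, 0.1485]
ee_rot: [[-0.935, -0.355, 0.002], [-0.355, 0.935, -0.0], [-0.001, -0.001, -1.0]]
wrist_force: [0.3, 0.1, 0.5]
gripper_width: 0.995
```

Run:
```python
from station import r
from h import *
s=r.sense();R=s["ee_rot"];print(s["joints"],s["tcp_pos"],np.degrees(np.arctan2(R[1,0],R[0,0])),R[2])
print(R.T@(np.array([.6238,.0092,.0605])-s["tcp_pos"])*100, s["wrist_force"],s["moment"])
c=r.capture("scene"); cv2.imwrite("pics/scene6.png",cv2.resize(c["color"][130:300,140:320],None,fx=3.4,fy=3.4,interpolation=cv2.INTER_CUBIC))
```

```text
[ 1.57540163e+01  2.51877703e+01 -5.75901932e+00  3.82673837e-02
 -5.89647204e+01  4.99321436e+00] [0.62349161 0.00967083 0.14851089] -159.23303527223612 [-1.48862525e-03 -7.05056508e-04 -9.99998643e-01]
[ 9.60206450e-04 -4.87535097e-02  8.80113368e+00] [0.3490231  0.0519306  0.48507154] [ 0.14083675 -0.04477898 -0.0041283 ]
```

View pics/scene6.png

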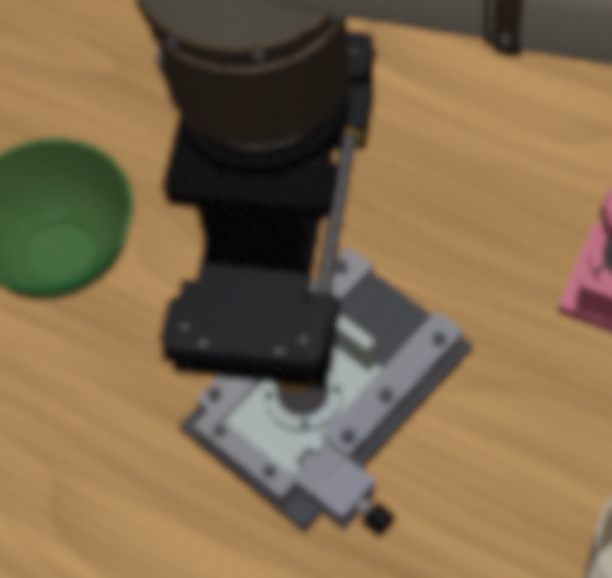

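Call:
move_arm:
  series:
    - [[0,0,2,0,0,0,1],[0,0,2,0,0,0,1],[0,0,1.5,0,0,0,1],[0,0,0,0,0,0,1]]

```text
time_s: 12.88
tcp_pos: [0.6224, 0.0096, 0.0919]
ee_rot: [[-0.935, -0.354, -0.002], [-0.354, 0.935, -0.0], [0.002, 0.0, -1.0]]
wrist_force: [-0.1, -0.7, 0.0]
gripper_width: 1.002
```

Call:
move_arm:
  series:
    - [[0,0,1.1,0,0,0,1],[0,0,1.1,0,0,0,1],[0,0,1.1,0,0,0,1],[0,0,0,0,0,0,1],[0,0,0,0,0,0,1]]

```text
time_s: 13.5
tcp_pos: [0.6231, 0.0097, 0.0596]
ee_rot: [[-0.935, -0.354, 0.0], [-0.354, 0.935, -0.0], [-0.0, -0.0, -1.0]]
wrist_force: [-0.2, 0.0, 0.1]
gripper_width: 0.999
```

Call:
move_arm:
  series:
    - [[0,0,0,0,0,0,-1],[0,0,0,0,0,0,-1],[0,0,0,0,0,0,-1],[0,0,0,0,0,0,-1],[0,0,0,0,0,0,-1],[0,0,0,0,0,0,-1]]

```text
time_s: 14.25
tcp_pos: [0.6231, 0.0098, 0.0596]
ee_rot: [[-0.935, -0.354, 0.001], [-0.354, 0.935, 0.0], [-0.001, -0.0, -1.0]]
wrist_force: [1.1, 0.4, -0.2]
gripper_width: 0.466
```

```bash
cat > st.py <<'E'
from station import r
from h import *
np.set_printoptions(precision=3,suppress=True)
s=r.sense();R=s["ee_rot"];print("j6",s["joints"][5],"tcp",s["tcp_pos"]*1000,"ang",np.degrees(np.arctan2(R[1,0],R[0,0])),"F",s["wrist_force"],"M",s["moment"],"w",s["gripper_width"]*87,"eff6",s["effort"][5],R[2])
E
python3 st.py
```

```text
j6 4.951143403398778 tcp [623.127   9.816  59.587] ang -159.28486439632394 F [ 1.136  0.446 -0.16 ] M [ 0.065 -0.181  0.004] w 40.50503304195771 eff6 0.006203132652444765 [-0.001 -0.    -1.   ]
```

Call:
move_arm:
  series:
    - [[0,0,0.004,0,0,8,-1],[0,0,0.004,0,0,8,-1],[0,0,0.004,0,0,8,-1],[0,0,0.004,0,0,8,-1],[0,0,0.004,0,0,8,-1],[0,0,0.004,0,0,8,-1]]

```text
time_s: 15.0
tcp_pos: [0.6236, 0.0098, 0.0594]
ee_rot: [[-0.887, 0.462, 0.002], [0.462, 0.887, 0.0], [-0.001, 0.001, -1.0]]
wrist_force: [2.3, -0.4, -1.8]
gripper_width: 0.475
```

```bash
python3 st.py
```

```text
j6 -43.29216430634245 tcp [623.57    9.789  59.391] ang 152.48125156840146 F [ 2.342 -0.39  -1.842] M [ 0.062 -0.608  0.06 ] w 41.34975732815506 eff6 0.6236136518418789 [-0.001  0.001 -1.   ]
```

Call:
move_arm:
  series:
    - [[0,0,0.004,0,0,8,-1],[0,0,0.004,0,0,8,-1],[0,0,0.004,0,0,8,-1],[0,0,0.004,0,0,8,-1],[0,0,0.004,0,0,8,-1],[0,0,0.004,0,0,8,-1],[0,0,0.004,0,0,8,-1],[0,0,0,0,0,0,-1]]

```text
time_s: 16.0
tcp_pos: [0.6235, 0.0097, 0.059]
ee_rot: [[-0.118, 0.993, 0.001], [0.993, 0.118, 0.0], [0.0, 0.001, -1.0]]
wrist_force: [2.9, -0.7, -1.2]
gripper_width: 0.474
```

```bash
python3 st.py
```

```text
j6 -98.96567770771941 tcp [623.479   9.717  59.032] ang 96.79128500684031 F [ 2.893 -0.717 -1.247] M [-0.096 -0.746 -0.032] w 41.210620545847625 eff6 -0.18619841895997524 [ 0.     0.001 -1.   ]
```

Call:
move_arm:
  series:
    - [[0,0,0.002,0,0,4,-1],[0,0,0.002,0,0,4,-1],[0,0,0.002,0,0,4,-1],[0,0,0,0,0,0,-1]]

```text
time_s: 16.5
tcp_pos: [0.6233, 0.0097, 0.059]
ee_rot: [[0.09, 0.996, 0.001], [0.996, -0.09, 0.0], [0.0, 0.001, -1.0]]
wrist_force: [2.2, -0.7, -1.8]
gripper_width: 0.471
```

```bash
python3 st.py
```

```text
j6 -110.89959875413419 tcp [623.263   9.718  58.979] ang 84.85773483150818 F [ 2.196 -0.743 -1.814] M [-0.141 -0.872 -0.026] w 40.99070566819445 eff6 -0.06971230963245034 [ 0.     0.001 -1.   ]
```

Call:
move_arm:
  series:
    - [[0,0,0.002,0,0,3,-1],[0,0,0.002,0,0,3,-1],[0,0,0,0,0,0,-1],[0,0,0,0,0,0,-1]]

```text
time_s: 17.0
tcp_pos: [0.6231, 0.0097, 0.059]
ee_rot: [[0.194, 0.981, 0.0], [0.981, -0.194, 0.0], [0.0, 0.0, -1.0]]
wrist_force: [2.6, -1.3, -1.5]
gripper_width: 0.471
```

```bash
python3 st.py
```

```text
j6 -116.95078382550665 tcp [623.061   9.73   58.96 ] ang 78.80595229006528 F [ 2.611 -1.342 -1.527] M [-0.235 -0.8    0.066] w 40.99200102240822 eff6 -0.002206337157986127 [ 0.  0. -1.]
```

Call:
move_arm:
  series:
    - [[0,0,0,0,0,3,-1],[0,0,0,0,0,0,-1],[0,0,0,0,0,0,-1]]

```text
time_s: 17.38
tcp_pos: [0.6229, 0.0098, 0.0589]
ee_rot: [[0.246, 0.969, 0.0], [0.969, -0.246, 0.0], [0.0, 0.0, -1.0]]
wrist_force: [1.1, -0.9, -1.7]
gripper_width: 0.471
```

```bash
python3 st.py
```

```text
j6 -119.9835232281945 tcp [622.915   9.782  58.932] ang 75.77490532269306 F [ 1.139 -0.917 -1.662] M [-0.105 -0.833 -0.002] w 41.0096748834539 eff6 0.005435704370029271 [ 0.  0. -1.]
```

Call:
move_arm:
  series:
    - [[0,0,0,0,0,3,-1],[0,0,0,0,0,3,-1]]

```text
time_s: 17.62
tcp_pos: [0.6226, 0.0103, 0.0589]
ee_rot: [[0.344, 0.939, -0.001], [0.939, -0.344, -0.0], [-0.0, -0.001, -1.0]]
wrist_force: [0.6, 2.8, -0.0]
gripper_width: 0.47
```

```bash
python3 st.py
```

```text
j6 -125.9089920857327 tcp [622.593  10.264  58.942] ang 69.9080352424661 F [ 0.612  2.809 -0.016] M [ 0.684 -0.34   1.064] w 40.90445145773951 eff6 -0.7154185138642788 [-0.    -0.001 -1.   ]
```

Call:
move_arm:
  series:
    - [[0,0,0,0,0,3,-1],[0,0,0,0,0,3,-1]]

```text
time_s: 17.88
tcp_pos: [0.6216, 0.0108, 0.059]
ee_rot: [[0.44, 0.898, -0.003], [0.898, -0.44, 0.0], [-0.001, -0.002, -1.0]]
wrist_force: [-1.9, 3.9, 2.1]
gripper_width: 0.474
```

```bash
python3 st.py
```

```text
j6 -131.92335699201044 tcp [621.574  10.752  59.037] ang 63.902713407996956 F [-1.938  3.892  2.093] M [1.076 0.337 0.87 ] w 41.21181227570215 eff6 -0.5103581584990025 [-0.001 -0.002 -1.   ]
```

Call:
move_arm:
  series:
    - [[0,0,0,0,0,-3,-1],[0,0,0,0,0,0,-1],[0,0,0,0,0,0,-1]]

```text
time_s: 18.25
tcp_pos: [0.6217, 0.0105, 0.059]
ee_rot: [[0.396, 0.918, -0.002], [0.918, -0.396, 0.001], [-0.0, -0.002, -1.0]]
wrist_force: [-3.8, 4.7, 3.4]
gripper_width: 0.474
```

```bash
python3 st.py
```

```text
j6 -129.06139273513034 tcp [621.708  10.479  59.011] ang 66.69430007198991 F [-3.843  4.713  3.35 ] M [1.488 0.806 0.003] w 41.248489073203686 eff6 -0.07758330088108778 [-0.    -0.002 -1.   ]
```

Call:
move_arm:
  series:
    - [[0,0,0,0,0,-3,-1],[0,0,0,0,0,0,-1],[0,0,0,0,0,0,-1]]

```text
time_s: 18.62
tcp_pos: [0.6222, 0.0099, 0.059]
ee_rot: [[0.348, 0.938, -0.001], [0.938, -0.348, 0.0], [-0.0, -0.001, -1.0]]
wrist_force: [-3.4, 3.6, 3.1]
gripper_width: 0.469
```

```bash
python3 st.py
```

```text
j6 -126.10094775111381 tcp [622.224   9.862  59.021] ang 69.6518133144815 F [-3.423  3.574  3.106] M [ 0.995  0.906 -0.052] w 40.789075299291476 eff6 0.03227007226087153 [-0.    -0.001 -1.   ]
```

Call:
move_arm:
  series:
    - [[0,0,-0.004,0,0,-7.9,-1],[0,0,-0.004,0,0,-7.9,-1],[0,0,-0.004,0,0,-7.9,-1],[0,0,-0.004,0,0,-7.9,-1],[0,0,-0.004,0,0,-7.9,-1],[0,0,-0.004,0,0,-7.9,-1],[0,0,-0.004,0,0,-7.9,-1],[0,0,-0.004,0,0,-7.9,-1],[0,0,-0.004,0,0,-7.9,-1],[0,0,-0.004,0,0,-7.9,-1],[0,0,-0.004,0,0,-7.9,-1],[0,0,0,0,0,0,-1]]

```text
time_s: 20.12
tcp_pos: [0.6229, 0.0086, 0.0595]
ee_rot: [[-0.917, 0.399, -0.0], [0.399, 0.917, -0.001], [-0.0, -0.001, -1.0]]
wrist_force: [-1.3, -2.5, 2.3]
gripper_width: 0.471
```

```bash
python3 st.py;  python3 - <<'E'
from station import r
from h import *
for n in("scene","top"):
    c=r.capture(n); np.save(f"{n}7.npy",c,allow_pickle=True)
    a=c["color"][170:295,170:300] if n=="scene" else c["color"][90:210,200:320]
    cv2.imwrite(f"pics/{n}7.png",cv2.resize(a,None,fx=4.5,fy=4.5,interpolation=cv2.INTER_CUBIC))
E
```

```text
j6 -39.25259153804493 tcp [622.932   8.607  59.505] ang 156.4968030743126 F [-1.334 -2.496  2.295] M [-0.634  0.257  0.043] w 40.95182807334113 eff6 0.14445459935814142 [-0.    -0.001 -1.   ]
```

View pics/scene7.png

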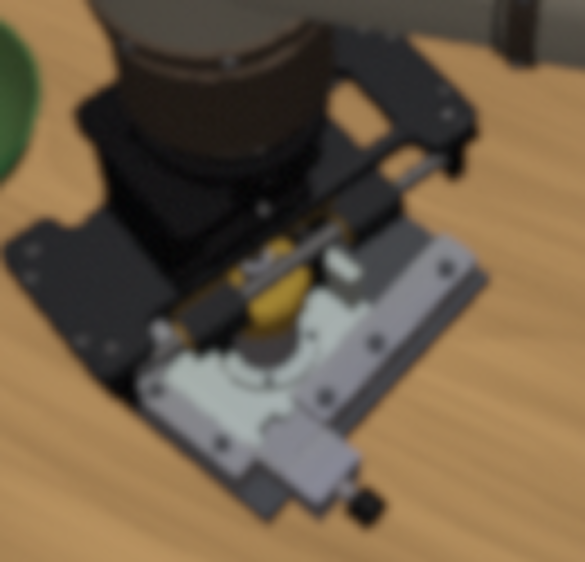

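View pics/top7.png

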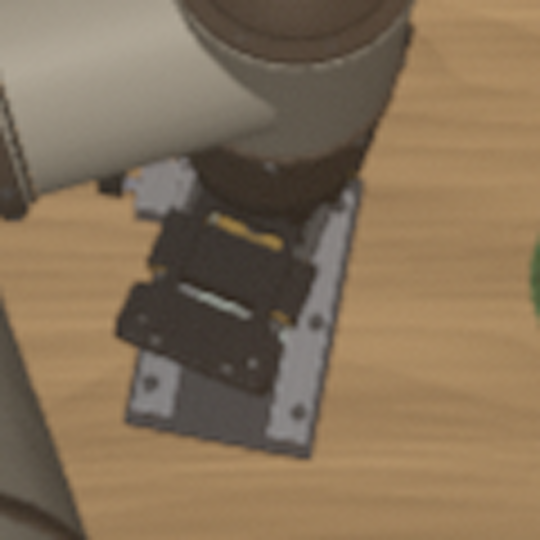

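Call:
move_arm:
  series:
    - [[0,0,0,0,0,0,1],[0,0,0,0,0,0,1],[0,0,0,0,0,0,1],[0,0,0,0,0,0,1],[0,0,-4,0,0,0,1],[0,0,-5,0,0,0,1],[0,0,-5,0,0,0,1],[2,5,0,0,0,0,1],[2,5,0,0,0,0,1],[2,5,0,0,0,0,1],[2,5,0,0,0,0,1],[2,5,0,0,0,0,1]]

```text
time_s: 21.72
tcp_pos: [0.6301, 0.2808, 0.1994]
ee_rot: [[-0.918, 0.397, 0.0], [0.397, 0.918, 0.0], [-0.0, 0.0, -1.0]]
wrist_force: [1.0, -0.4, 0.8]
gripper_width: 1.0
```

```bash
python3 st.py;  python3 - <<'E'
from station import r
from h import *
for n in("scene","top"):
    c=r.capture(n); np.save(f"{n}8.npy",c,allow_pickle=True)
    a=c["color"][205:255,195:255] if n=="scene" else c["color"][122:172,230:280]
    cv2.imwrite(f"pics/{n}8.png",cv2.resize(a,None,fx=12,fy=12,interpolation=cv2.INTER_CUBIC))
E
```

```text
j6 -60.79767161664748 tcp [630.094 280.782 199.419] ang 156.61158874917808 F [ 1.025 -0.442  0.76 ] M [ 0.157 -0.166  0.015] w 87.03383965187763 eff6 0.33341892063617706 [-0.  0. -1.]
```

View pics/scene8.png

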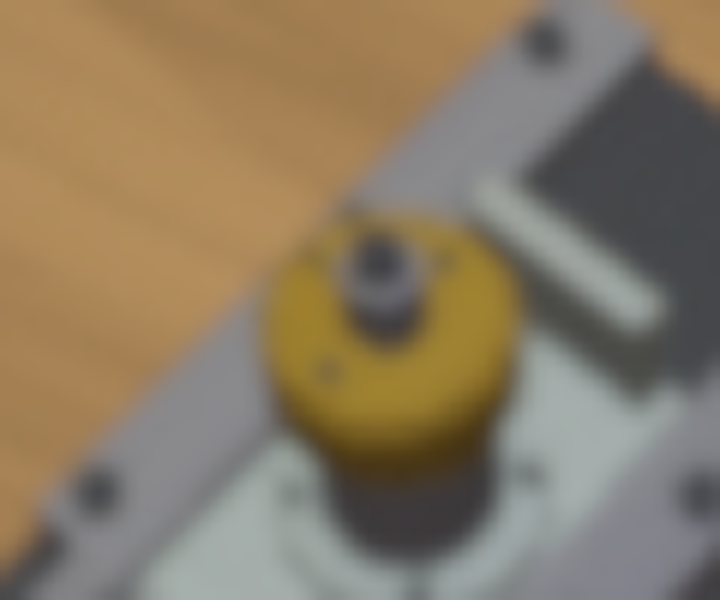

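View pics/top8.png

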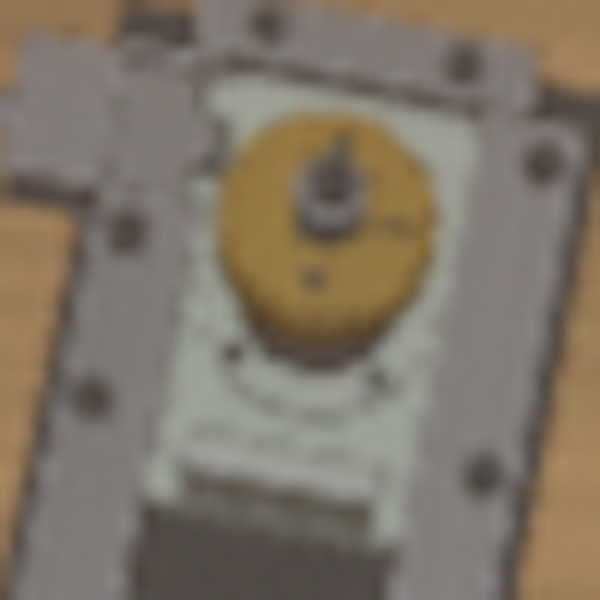

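Run:
```python
from h import *
np.set_printoptions(precision=4,suppress=True)
s=load("scene8");t=load("top8")
C=lambda x0,y0,p:[[x0+(x+.5)/12-.5,y0+(y+.5)/12-.5] for x,y in p]
an=lambda d:np.degrees(np.arctan2(d[1],d[0]))
z=.0905
a=onz(t,C(230,122,[(342,143),(313,278),(375,218),(414,229)]),z)
b=onz(s,C(195,205,[(445,263),(330,370),(312,258)]),z)
print("holes top",an(a[0]-a[1]),np.linalg.norm(a[0]-a[1]),(a[0]+a[1])/2)
print("holes scene",an(b[1]-b[0]),np.linalg.norm(b[0]-b[1]),(b[0]+b[1])/2)
m=(a[0]+a[1])/2
print("line",an(a[3]-a[2]),an(a[3]-m), "scene",an(b[2]-m))
sp=tri(t,C(230,122,[(328,182)]),s,C(195,205,[(381,252)]));print(sp)
```

```text
holes top -13.144484936342105 0.026859868451377195 [0.6239 0.0093 0.0905]
holes scene -15.086514713846372 0.026440814843675053 [0.6232 0.0096 0.0905]
line -107.07784159080573 -103.38000982941749 scene -105.09426650477094
[[0.623  0.01   0.1124 0.    ]]
```

Call:
move_arm:
  series:
    - [[0,0,0,0,0,-9.5,1],[0,0,0,0,0,0,1],[0,0,0,0,0,0,1]]

```text
time_s: 22.2
tcp_pos: [0.6303, 0.2784, 0.1994]
ee_rot: [[-0.97, 0.243, -0.0], [0.243, 0.97, -0.0], [0.0, -0.0, -1.0]]
wrist_force: [0.4, -0.8, -0.4]
gripper_width: 0.996
```

```bash
python3 st.py;  python3 - <<'E'
from station import r
s=r.sense();print(s["ee_rot"].T@([.6233,.0096,.0597]-s["tcp_pos"])*100)
E
```

```text
j6 -51.29051932927093 tcp [630.309 278.398 199.374] ang 165.9460092873441 F [ 0.394 -0.813 -0.379] M [ 0.01  -0.117 -0.006] w 86.63075694526603 eff6 -0.0034342224535066634 [ 0. -0. -1.]
[ -5.84925661 -26.2448978   13.96764705]
```

Call:
move_arm:
  series:
    - [[-1.17,-5.25,0,0,0,0,1],[-1.17,-5.25,0,0,0,0,1],[-1.17,-5.25,0,0,0,0,1],[-1.17,-5.25,0,0,0,0,1],[-1.17,-5.25,0,0,0,0,1],[0,0,0,0,0,0,1],[0,0,3,0,0,0,1],[0,0,3,0,0,0,1],[0,0,0,0,0,0,1],[0,0,0,0,0,0,1]]

```text
time_s: 23.45
tcp_pos: [0.6251, 0.0105, 0.1407]
ee_rot: [[-0.971, 0.24, 0.002], [0.24, 0.971, -0.0], [-0.002, 0.0, -1.0]]
wrist_force: [-0.0, -1.5, -0.0]
gripper_width: 1.002
```

```bash
python3 st.py;  python3 - <<'E'
from station import r
s=r.sense();print(s["ee_rot"].T@([.6233,.0096,.0597]-s["tcp_pos"])*100)
E
```

```text
j6 -29.6809870564839 tcp [625.052  10.502 140.7  ] ang 166.1356943987487 F [-0.033 -1.459 -0.035] M [ 0.121 -0.097 -0.02 ] w 87.20772133363535 eff6 -0.006510052626254037 [-0.002  0.    -1.   ]
[ 0.16569945 -0.13310624  8.09956291]
```

Call:
move_arm:
  series:
    - [[0.15,-0.12,2,0,0,0,1],[0,0,2,0,0,0,1],[0,0,2,0,0,0,1],[0,0,2.1,0,0,0,1],[0,0,0,0,0,0,1],[0,0,0,0,0,0,1]]

```text
time_s: 24.2
tcp_pos: [0.6237, 0.0096, 0.0602]
ee_rot: [[-0.971, 0.24, 0.003], [0.24, 0.971, 0.0], [-0.003, 0.001, -1.0]]
wrist_force: [-0.4, -1.1, 0.5]
gripper_width: 1.003
```

Call:
move_arm:
  series:
    - [[0,0,0,0,0,0,-1],[0,0,0,0,0,0,-1],[0,0,0,0,0,0,-1],[0,0,0,0,0,0,-1],[0,0,0,0,0,0,-1],[0,0,0,0,0,0,-1],[0,0,0,0,0,0,-1],[0,0,0,0,0,0,-1]]

```text
time_s: 25.2
tcp_pos: [0.6227, 0.0092, 0.0584]
ee_rot: [[-0.971, 0.24, 0.001], [0.24, 0.971, 0.0], [-0.001, 0.0, -1.0]]
wrist_force: [1.1, -1.0, -1.1]
gripper_width: 0.471
```

```bash
python3 st.py;  python3 - <<'E'
from station import r
from h import *
for n in("scene",):
    c=r.capture(n)
    cv2.imwrite(f"pics/{n}9.png",cv2.resize(c["color"][110:330,120:370],None,fx=3,fy=2.7,interpolation=cv2.INTER_CUBIC))
E
```

```text
j6 -29.61444906207389 tcp [622.691   9.198  58.403] ang 166.11383408111587 F [ 1.078 -0.964 -1.059] M [-0.004 -0.486  0.017] w 40.99180796133187 eff6 -0.007185966678662226 [-0.001  0.    -1.   ]
```

View pics/scene9.png

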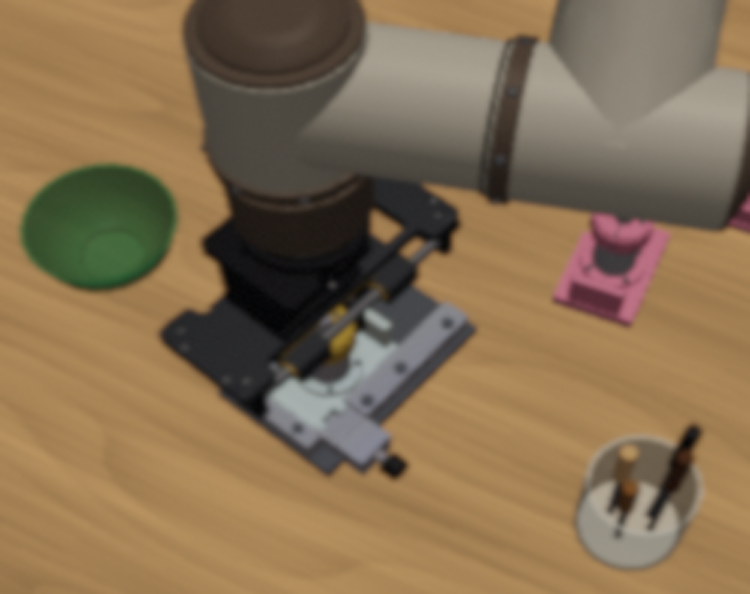

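```bash
python3 -c "
from station import r
print(r.finish_job())"
```

```text
the job is handed in; nothing more can be done
None
```

I finished the job and handed it in after about 25 s of robot time. The cap is backed off a quarter turn and still gripped.

- **Slide and catch:** I pushed the head about 42 mm by its lug until it met the stop, then held it there with about 20 N along the slide for more than 2 s. After the snap, the catch knob was back at its sprung-in position in the scene view. The spindle axis measured (0.623, 0.010) m, within about 1 mm of the home position worked out from the plate corners.
- **Screwing down:** I turned the cap clockwise about 125° until the torque jumped to about 1 N m; the witness line had predicted 123°. The grip then slipped a few degrees at the bottom.
- **Backing off:** I turned the cap back 90°, counted from the gripper angle where the torque fell to zero. I then let go and moved aside to look. The witness line and the two top holes put the cap about 92° back from the bottom, which is 90° within the accuracy of the measurement.
- **Final grip:** I gripped the cap again with the jaws across the witness line, leaving the lock screw free. The last reading was 41 mm opening with almost no twisting moment.

The gripper read about 41 mm on the 42 mm cap. The last scene picture shows the bowl and jar undisturbed. The steel block was hidden behind the arm in that picture, but the gripper never went down near it.

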